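Cover the specimen jars at the microscope bench

TASK

Four glass specimen jars have been left open on the bench: put each one's knobbed glass lid on the jar it fits, matching them by size, so that every jar is covered with its lid lying flat on the rim and the boss inside the mouth. The lids are glass, so set them down rather than dropping them, and leave the jars, the covered culture dish and the little amber vial standing where they are.

Things in the scene. Friction and masses are not known exactly. Their poses are not given: they have to be found in the camera images.
- jar_44_mouth (a point): the smallest of four open straight clear glass jars, frosted rim, a dry specimen inside: outside diameter 44 mm, mouth 36 mm, 44 mm high, loose, about 100 g. The point is the centre of the mouth at rim height; z up the jar's axis. The 52 mm lid belongs on it.
- lid_52_centre (a point): the smallest of four loose frosted-glass lids, about 45 g: plate 52 mm across, 5 mm thick; boss under it 24 mm across, 4 mm deep; on top a 7 mm neck, then a round knob head 22 mm across, 20 mm high. Point on the axis half-way up: underside of boss 18 mm below it, plate top 9 mm below, knob head 2 mm below to 18 mm above. Seated on the 44 mm jar, boss in its mouth with 6 mm play, the point is 14 mm above the rim.
- jar_58_mouth (a point): the second smallest of four open straight clear glass jars, frosted rim, a dry specimen inside: outside diameter 58 mm, mouth 50 mm, 48 mm high, loose, about 170 g. The point is the centre of the mouth at rim height; z up the jar's axis. The 66 mm lid belongs on it.
- lid_66_centre (a point): the second smallest of four loose frosted-glass lids, about 70 g: plate 66 mm across, 5 mm thick; boss under it 38 mm across, 4 mm deep; on top a 7 mm neck, then a round knob head 22 mm across, 20 mm high. Point on the axis half-way up: underside of boss 18 mm below it, plate top 9 mm below, knob head 2 mm below to 18 mm above. Seated on the 58 mm jar, boss in its mouth with 6 mm play, the point is 14 mm above the rim.
- jar_72_mouth (a point): the second largest of four open straight clear glass jars, frosted rim, a dry specimen inside: outside diameter 72 mm, mouth 64 mm, 52 mm high, loose, about 250 g. The point is the centre of the mouth at rim height; z up the jar's axis. The 80 mm lid belongs on it.
- lid_80_centre (a point): the second largest of four loose frosted-glass lids, about 100 g: plate 80 mm across, 5 mm thick; boss under it 52 mm across, 4 mm deep; on top a 7 mm neck, then a round knob head 22 mm across, 20 mm high. Point on the axis half-way up: underside of boss 18 mm below it, plate top 9 mm below, knob head 2 mm below to 18 mm above. Seated on the 72 mm jar, boss in its mouth with 6 mm play, the point is 14 mm above the rim.
- jar_86_mouth (a point): the largest of four open straight clear glass jars, frosted rim, a dry specimen inside: outside diameter 86 mm, mouth 78 mm, 56 mm high, loose, about 350 g. The point is the centre of the mouth at rim height; z up the jar's axis. The 94 mm lid belongs on it.
- lid_94_centre (a point): the largest of four loose frosted-glass lids, about 140 g: plate 94 mm across, 5 mm thick; boss under it 66 mm across, 4 mm deep; on top a 7 mm neck, then a round knob head 22 mm across, 20 mm high. Point on the axis half-way up: underside of boss 18 mm below it, plate top 9 mm below, knob head 2 mm below to 18 mm above. Seated on the 86 mm jar, boss in its mouth with 6 mm play, the point is 14 mm above the rim.
- culture_dish_centre (a point): a covered round culture dish, not part of the job: 90 mm in diameter, 18 mm high, low clear rim, no knob, filled with a brown jelly-like layer dotted with pale spots; loose, to be left where it is. The point is its centre, half-way up.
- vial_centre (a point): a small amber glass sample vial with a black cap and a blank label, not part of the job: 25 mm in diameter, 41 mm high, standing loose among the jars and lids, to be left where it is. The point is its centre, half-way up.
There are look-alikes about, which are no part of the job. What is shaped like the part that bears lid_66_centre but purple is not meant.

How it is judged:
By the outcome, as a careful person would: the job done as asked, in the order asked, and still so for the second after the job is handed in, with the robot touching nothing.
It also fails if it takes over 106 s, if anything falls off the work surface, if the arm or the gripper's body presses on something with over 40 N, if the wrist force passes 120 N, or if a joint passes its speed limit or range.

ROBOT

A 6-joint arm with a two-finger parallel gripper is mounted at the origin on the work surface. World frame = base frame: x ahead of the robot, y to its left, z up, the work surface at z = 0. Lengths are in m, angles in rad, forces in N, time in s.
With the tool pointing down it reaches from about 0.35 to 0.85 m from the base axis. Payload 8.1 kg.
Tool frame: the origin (TCP) lies at the very end of the fingers, on their centre line; the grasp point (between the pads) lies 19 mm behind it; z points along the fingers, y is the direction in which the jaws open and shut (so a half turn about z gives the same grasp; the last joint's range is limited). The gripper opens to 93 mm and grips with 3 to 60 N. Pads are 15 mm wide; open, the fingers measure 128 mm over their backs; the gripper's body (75 mm by 188 mm) begins 65 mm behind the grasp point.
Start: joints at [1.242, 0.13, 1.488, -0, 1.523, -0.085], TCP at [0.145, 0.582, 0.179] pointing down, gripper open.
Joint ranges: [-2.96, 2.96], [-0.89, 2.26], [0.02, 2.5], [-1.34, 4.48], [0, 2.73], [-2.66, 2.66]. Speed limits (rad/s): [2.39, 2.39, 2.79, 3.14, 3.14, 3.14].

INTERFACE

Orientations are given as a rotation vector (axis times angle).
In Python, from plant import robot gives the robot as it stands.
- The arm moves only by the tool jog_arm, never from a script. Its argument "commands" is a list of rows, each a list of 3 entries, a list of its own where there are three numbers: the shift along the world's x, y, z scaled (see below), then the turn, a rotation vector about the world's x, y, z scaled (see below), then the closure, from -1 (fully open) to 1 (shut), so that 0 is half open. In form: [[[tx, ty, tz], [ax, ay, az], hand], ...]. A call has 1 to 10 rows; each row is the pose to reach, as a shift and turn from the pose measured when the call began, turning the shorter way round; what a row does not reach only later rows make up. The controller multiplies each number of a shift by 0.6 m and each number of a turn by 2 pi rad. A row lasts 1/8 s, in which the tool goes at most 62.5 mm and 10.7 degrees, less where a joint would pass 70% of its speed; a pose out of reach is approached as far as the arm can. A call with a number of a shift or a turn outside -1 to 1 is refused whole. A call with a gripper value outside its range is refused whole. The fingers move at their own pace and stop on an object; "newtons" is the grip in N (left out, the last holds). Time passes only in rows, so rows that repeat a pose let the fingers close. It gives the time, the measured TCP pose, the force and the opening at its end, in the units of the state.
- robot.read_state(): the state, without advancing time (a new reading comes with each control period).
- robot.read_camera(name): name is "scene" or "top"; returns a dict with "pixels" (400x640x3 uint8, red, green, blue), "fovy" (degrees; the focal length in pixels is half the picture's height over the tangent of half this angle, whatever the lens; pixels are square), "cx", "cy" (the principal point, pixels), "rvec" (rotation vector, rad) and "tvec" (3), from world to camera coordinates, as OpenCV has them. Camera axes: x right, y down, z forward; pixel columns grow to the right and rows downward; lengths in m; the calibration is good to about 2 mm. A picture is of the moment at which its call begins. There is no depth.
- robot.close_job(): hands the job in, once; it reports no verdict.
Trained networks look in the newest picture that a camera, given by its name, has taken for a name from the list of things; names that differ only in an ending like _2 or _b are one class to them, and where a whole thing is asked for, a point or a joint stands for the part that bears it (a point fixed in the world has none). Each returns a list of dicts, best first, with "p" (0 to 1); they miss things now and then, are a little off and sometimes report something else, mostly with a low value. They report only what shows in the picture. A call takes as long as a camera call. They do not tell look-alikes from the thing itself.
- robot.trace(camera, name): "pixels" (400x640 bool, what is visible of it) and "uv" ([column, row] in pixels, amid what is visible of it).
The state is a dict: "t": time; "q": joint angles; "dq": joint speeds; "joint_torque": joint torques, N m; "tool_pos": TCP position; "orientation": TCP orientation; "force": force on the tool from outside, world axes, zero at the start; "wrist_torque": the same for the moment, N m; "opening": finger opening in m.
Only numpy, scipy, OpenCV 4.12 (cv2) and the standard library are available. Lean on these libraries where they do the work, as an engineer would, in place of code of your own. Each camera call takes 0.05 s, during which the arm holds its last target.

## Working session

There is one attempt and no reset: what is moved stays moved. The work goes in short steps, Python scripts to look and compute and a tool call to move; the robot and the scene stay as the last step left them, time stands still between calls to the robot, and variables do not carry over. Pictures are saved under pics/ and viewed, and the job is handed in when it is done.

Besides the shell and the picture viewer there is one more tool, called after "Emit:" as name(argument=value, ...) on one line, values as JSON. jog_arm: Moves the arm, as the interface text tells. Shifts and turns lie within -1 to 1; 1 stands for 0.6 m of shift or 2 pi rad of turn. Its arguments: {"type":"object","properties":{"commands":{"type":"array"},"newtons":{"type":"number"}},"required":["commands"]}

```bash
mkdir -p pics; ls
cat > h.py <<'E'
import numpy as np, cv2
from plant import robot
def snap(name,fn=None):
    c=robot.read_camera(name)
    if fn: cv2.imwrite('pics/'+fn,cv2.cvtColor(c['pixels'],cv2.COLOR_RGB2BGR))
    return c
def K(c):
    f=200/np.tan(np.radians(c['fovy'])/2)
    return np.array([[f,0,c['cx']],[0,f,c['cy']],[0,0,1.]])
def proj(c,P):
    p,_=cv2.projectPoints(np.array(P,float).reshape(-1,3),np.array(c['rvec'],float),np.array(c['tvec'],float),K(c),None)
    return p[:,0]
def back(c,uv,z):
    R,_=cv2.Rodrigues(np.array(c['rvec'],float)); t=np.array(c['tvec'],float).ravel()
    d=R.T@np.linalg.inv(K(c))@np.array([uv[0],uv[1],1.]); o=-R.T@t
    return o+d*(z-o[2])/d[2]
E
python3 - <<'E'
from h import *
for n in ['top','scene']:
    c=snap(n,n+'0.png')
    R,_=cv2.Rodrigues(np.array(c['rvec'],float));print(n,c['fovy'],c['cx'],c['cy'],-R.T@np.array(c['tvec']).ravel(),{k:v for k,v in c.items() if k!='pixels'})
    for k in ['jar_44_mouth','jar_58_mouth','jar_72_mouth','jar_86_mouth','lid_52_centre','lid_66_centre','lid_80_centre','lid_94_centre','culture_dish_centre','vial_centre']:
        print(k,[(round(d['p'],2),np.round(d['uv']),int(d['pixels'].sum())) for d in robot.trace(n,k)])
print(robot.read_state())
E
```

```text
pics
top 57.03962584080848 320.1983224636469 196.03735969938242 [ 0.40354682 -0.00484749  1.11161952] {'fovy': 57.03962584080848, 'cx': 320.1983224636469, 'cy': 196.03735969938242, 'rvec': array([ 2.15300793, -2.1684656 ,  0.08721077]), 'tvec': array([0.01966784, 0.51260656, 1.0655605 ])}
jar_44_mouth [(0.73, array([407., 154.]), 231)]
jar_58_mouth [(0.64, array([459., 192.]), 411)]
jar_72_mouth [(0.75, array([235., 233.]), 572)]
jar_86_mouth [(0.82, array([421., 240.]), 855)]
lid_52_centre [(0.6, array([244., 162.]), 216)]
lid_66_centre [(0.65, array([251., 280.]), 382), (0.63, array([262., 119.]), 326), (0.61, array([294., 175.]), 374), (0.54, array([289., 224.]), 319)]
lid_80_centre [(0.59, array([352., 218.]), 554)]
lid_94_centre [(0.63, array([179., 199.]), 794)]
culture_dish_centre [(0.64, array([336., 144.]), 659), (0.29, array([178., 201.]), 738)]
vial_centre [(0.48, array([440., 167.]), 66)]
scene 57.22880341009045 322.8158418001833 201.19381360160347 [1.24311265 0.18953941 0.67046102] {'fovy': 57.22880341009045, 'cx': 322.8158418001833, 'cy': 201.19381360160347, 'rvec': arr
[... 710 characters left out ...]
 214.]), 151), (0.26, array([201., 227.]), 388)]
{'t': 1.1, 'q': array([ 1.24161855e+00,  1.30441252e-01,  1.48818902e+00, -1.78980754e-06,
        1.52300583e+00, -8.53866519e-02]), 'dq': array([ 0.00012016,  0.00247331,  0.00064015,  0.00016295, -0.00060496,
       -0.00092536]), 'joint_torque': array([-1.27994990e-03, -5.59760785e+01, -4.92063332e+01,  7.65708648e-02,
        2.24681018e-02, -7.53939435e-05]), 'tool_pos': array([0.14480174, 0.58226633, 0.17931659]), 'orientation': array([-3.81997569e-01, -3.11827469e+00,  6.73713099e-05]), 'force': array([-0.22130129,  0.13145016, -0.47907788]), 'wrist_torque': array([ 0.02587079, -0.03200636,  0.0315019 ]), 'opening': 0.0926603300570406}
```

Run:
```python
import cv2
a=cv2.imread('pics/top0.png')[90:310,140:490];cv2.imwrite('pics/tc.png',cv2.resize(a,(795,500),interpolation=cv2.INTER_CUBIC))
a=cv2.imread('pics/scene0.png')[130:310,140:540];cv2.imwrite('pics/sc.png',cv2.resize(a,(800,360),interpolation=cv2.INTER_CUBIC))
```

```text
(no output)
```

View pics/tc.png

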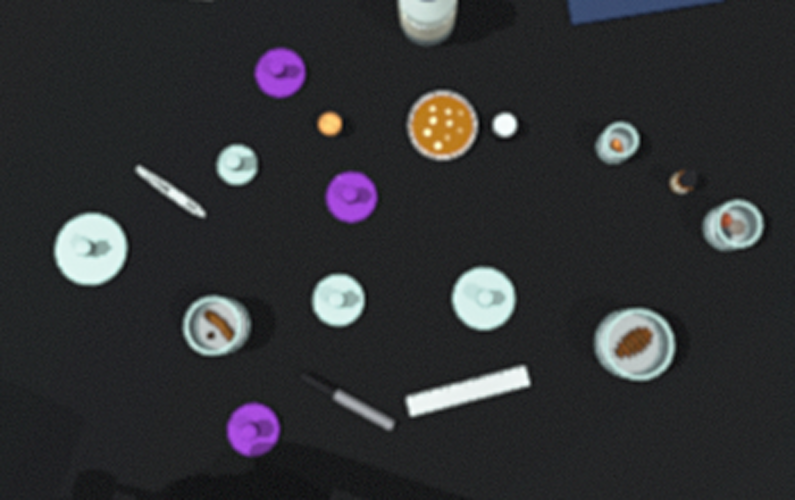

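View pics/sc.png

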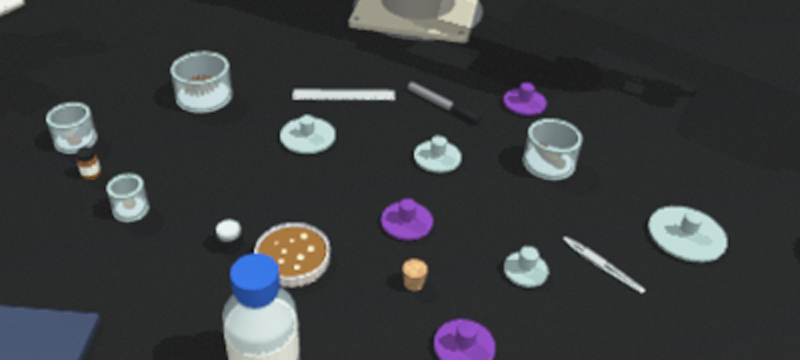

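View pics/top0.png

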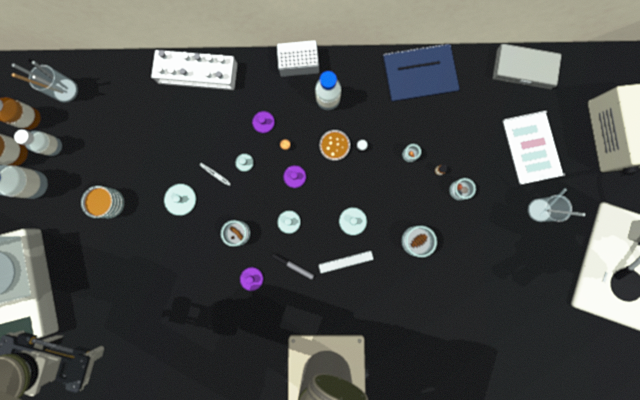

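Candidates in the top view:
- **Frosted lids:** 52 at (244,162), 66 at (289,222), 80 at (353,221), 94 at (180,199).
- **Purple look-alikes, not wanted:** (263,122), (294,176), (251,279). The network calls these lid_66 too.
- **Other round things:** dish (335,145), cork (285,144), white ball (362,145), orange beaker (102,202).
- **Jars:** 44 at (411,152), 58 at (462,189), 72 at (235,233), 86 at (420,240).

The close crop confirms the pale lid at (289,222) is the real 66.

Next I'll fit positions from both cameras.

```bash
cat >> h.py <<'E'
def circ(x,y,r,z):
    a=np.linspace(0,2*np.pi,40,endpoint=False)
    return np.c_[x+r*np.cos(a),y+r*np.sin(a),np.full(40,z)]
def sil(c,polys):
    S=8;m=np.zeros((400*S//2*2,640*S),np.uint8)
    for P in polys:
        h=cv2.convexHull(proj(c,P).astype(np.float32))
        cv2.fillConvexPoly(m,np.round((h+.5)*S).astype(np.int32),1)
    ys,xs=np.nonzero(m);return np.array([xs.mean()/S-.5,ys.mean()/S-.5]),len(xs)/S/S
def lidpolys(x,y,D,zc=.018):
    R=D/2000
    return [np.r_[circ(x,y,R,zc-.014),circ(x,y,R,zc-.009)],np.r_[circ(x,y,.0035,zc-.009),circ(x,y,.0035,zc)],np.r_[circ(x,y,.011,zc-.002),circ(x,y,.011,zc+.018)]]
def jarpolys(x,y,D,H): return [np.r_[circ(x,y,D/2000,0),circ(x,y,D/2000,H/1000)]]
def locate(c,uv,polyf,z=.02):
    q=back(c,uv,z)[:2]
    for _ in range(4):
        s,A=sil(c,polyf(*q)); q=q+back(c,uv,z)[:2]-back(c,s,z)[:2]
    return q,A
E
cat > loc.py <<'E'
from h import *
items={}
for D in (52,66,80,94): items[f'lid_{D}_centre']=lambda x,y,D=D:lidpolys(x,y,D)
for D,H in ((44,44),(58,48),(72,52),(86,56)): items[f'jar_{D}_mouth']=lambda x,y,D=D,H=H:jarpolys(x,y,D,H)
for n in ['top','scene']:
    c=snap(n); g=c['pixels'].astype(int)
    for k,f in items.items():
        for d in robot.trace(n,k):
            m=d['pixels']
            if not m.any(): continue
            ys,xs=np.nonzero(m); col=np.median(g[m],axis=0)
            if col[1]<col[0] and 'lid' in k: continue
            q,A=locate(c,[xs.mean(),ys.mean()],f)
            # own segmentation for lids: bright greenish in the neighbourhood
            s=''
            if 'lid' in k:
                b=((g[...,1]>90)&(g[...,1]>=g[...,0])).astype(np.uint8)
                N,L,st,ce=cv2.connectedComponentsWithStats(b)
                l=np.bincount(L[m&(L>0)]).argmax(); 
                mm=cv2.drawContours(np.zeros_like(b),cv2.findContours((L==l).astype(np.uint8),0,2)[0],-1,1,-1)
                Y,X=np.nonzero(mm);s=(np.round(locate(c,[X.mean(),Y.mean()],f)[0],4),len(X))
            print(n,k,round(d['p'],2),np.round(q,4),'area',m.sum(),round(A),s)
E
python3 loc.py
```

```text
top lid_52_centre 0.7 [0.619  0.2488] area 202 233 (array([0.621 , 0.2495]), 268)
top lid_66_centre 0.61 [0.4375 0.1105] area 370 386 (array([0.4384, 0.112 ]), 439)
top lid_80_centre 0.86 [ 0.438  -0.0803] area 544 569 (array([ 0.4392, -0.0797]), 634)
top lid_80_centre 0.48 [ 0.3777 -0.2754] area 856 592 (array([ 0.3784, -0.2763]), 910)
top lid_94_centre 0.66 [0.5067 0.4422] area 759 767 (array([0.5086, 0.444 ]), 831)
top jar_44_mouth 0.72 [ 0.6399 -0.2582] area 230 238 
top jar_58_mouth 0.79 [ 0.5289 -0.4041] area 404 430 
top jar_72_mouth 0.61 [0.4049 0.2659] area 582 581 
top jar_86_mouth 0.87 [ 0.3771 -0.2699] area 892 843 
scene lid_52_centre 0.83 [0.6219 0.2455] area 326 344 (array([0.6201, 0.2465]), 352)
scene lid_66_centre 0.63 [0.4406 0.1087] area 287 325 (array([0.4364, 0.109 ]), 335)
scene lid_80_centre 0.82 [ 0.4406 -0.084 ] area 419 411 (array([ 0.4374, -0.0834]), 425)
scene lid_94_centre 0.66 [0.5095 0.4398] area 821 836 (array([0.5068, 0.4416]), 846)
scene jar_44_mouth 0.69 [ 0.6421 -0.2623] area 370 398 
scene jar_58_mouth 0.94 [ 0.5313 -0.4077] area 483 503 
scene jar_72_mouth 0.82 [0.4057 0.2637] area 698 720 
scene jar_86_mouth 0.97 [ 0.3807 -0.2737] area 794 774 
scene jar_86_mouth 0.56 [ 0.5996 -0.3401] area 122 1102
```

Both cameras agree within about 4 mm, and I'm using the averages. First job is lid 94 to jar 86, so I move above lid 94.

Emit:
jog_arm(commands=[[[0.605,-0.2335,-0.05],[0,0,0],0],[[0.605,-0.2335,-0.05],[0,0,0],0],[[0.605,-0.2335,-0.05],[0,0,0],0],[[0.605,-0.2335,-0.05],[0,0,0],0],[[0.605,-0.2335,-0.05],[0,0,0],0],[[0.605,-0.2335,-0.05],[0,0,0],0],[[0.605,-0.2335,-0.05],[0,0,0],0],[[0.605,-0.2335,-0.05],[0,0,0],0],[[0.605,-0.2335,-0.05],[0,0,0],0]], newtons=20)

```text
t: 3.12
tool_pos: [0.5065, 0.4432, 0.1495]
orientation: [-0.38, -3.118, -0.001]
force: [-0.5, 1.0, 0.6]
opening: 0.0467
```

Emit:
jog_arm(commands=[[[0.002,-0.002,-0.1],[0,0,0],0],[[0.002,-0.002,-0.18],[0,0,0],0],[[0.002,-0.002,-0.21],[0,0,0],0],[[0.002,-0.002,-0.2275],[0,0,0],0],[[0.002,-0.002,-0.2275],[0,0,0],0],[[0.002,-0.002,-0.2275],[0,0,0],1],[[0.002,-0.002,-0.2275],[0,0,0],1],[[0.002,-0.002,-0.2275],[0,0,0],1],[[0.002,-0.002,-0.2275],[0,0,0],1],[[0.002,-0.002,-0.2275],[0,0,0],1]])

```text
t: 4.38
tool_pos: [0.5076, 0.4419, 0.013]
orientation: [-0.38, -3.118, -0.0]
force: [0.1, -1.6, -0.4]
opening: 0.002
```

Run:
```python
from h import *
print(robot.read_state()['opening'])
a=snap('top','a1.png')['pixels'][130:260,110:310,::-1];b=snap('scene','b1.png')['pixels'][130:330,360:600,::-1]
cv2.imwrite('pics/g1.png',np.hstack([cv2.resize(a,(400,300),interpolation=2),cv2.resize(b,(400,300),interpolation=2)]))
```

```text
0.002012345185792595
```

View pics/g1.png

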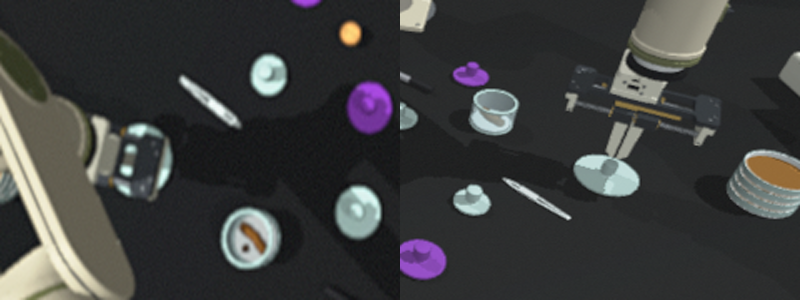

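Run:
```python
from h import *
b=cv2.imread('pics/b1.png')
c=snap('scene');
cv2.imwrite('pics/g2.png',cv2.resize(b[195:265,450:530],(700,600),interpolation=2))
print(proj(c,[[.508,.442,.026],[.5076,.4419,.013],[.5076,.4419,.018]]))
```

```text
[[485.78469923 240.83615997]
 [484.21204579 244.38716998]
 [484.79138896 242.98412439]]
```

View pics/g2.png

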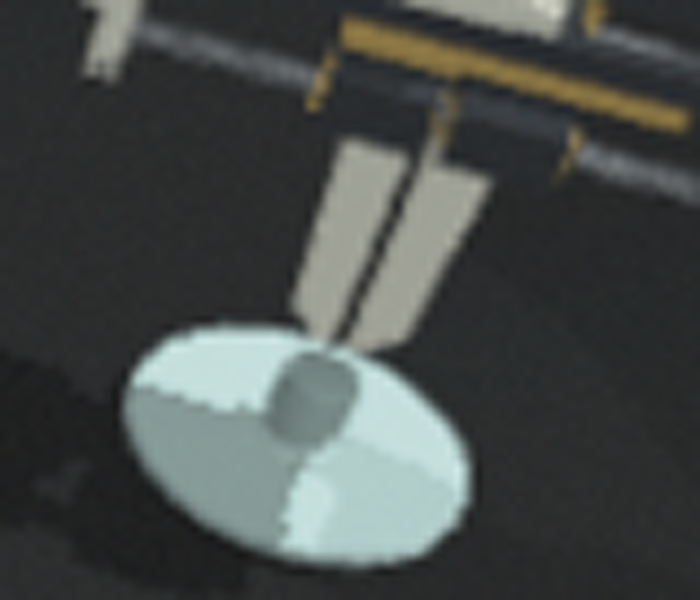

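Run:
```python
from h import *
c=snap('scene'); 
print('tip est',back(c,[489,236],.013)); print('knob top at',back(c,[450+315/8.75,195+365/8.57],.036))
print('plate', back(c,[483.7,246.3],.009))
s=robot.read_state(); print(s['tool_pos'],s['orientation'],s['q'],s['force'])
# gripper body in the top view? project TCP axis
for n in('top','scene'):
    c=snap(n); print(n,proj(c,[[.5076,.4419,z] for z in(.013,.032,.097,.2)]))
```

```text
tip est [0.47229635 0.45707256 0.013     ]
knob top at [0.50719041 0.43978194 0.036     ]
plate [0.5106002  0.44149605 0.009     ]
[0.50757915 0.441982   0.01296179] [-3.79806854e-01 -3.11796828e+00 -4.12343515e-04] [ 6.39914854e-01  4.48578523e-01  1.41942719e+00  6.14970822e-04
  1.27382365e+00 -6.88631292e-01] [-0.63119688  0.25879846  0.93056814]
top [[179.33987932 199.29728802]
 [176.77711468 198.71446865]
 [167.29728736 196.55858319]
 [149.56370623 192.52564373]]
scene [[484.21204579 244.38716998]
 [486.43460712 239.0046005 ]
 [494.49474785 219.48465885]
 [508.92304199 184.54240793]]
```

Run:
```python
from h import *
a=cv2.imread('pics/a1.png')[160:240,120:220];b=cv2.imread('pics/b1.png')[150:270,440:560]
def mk(img,x0,y0,s,n):
    c=snap(n); I=cv2.resize(img,None,fx=s,fy=s,interpolation=2)
    for z in(.013,.032,.097,.15):
        u=proj(c,[[.5076,.4419,z]])[0]; cv2.circle(I,(int((u[0]-x0+.5)*s),int((u[1]-y0+.5)*s)),3,(0,0,255),-1)
    cv2.imwrite('pics/m_'+n+'.png',I)
mk(a,120,160,7,'top');mk(b,440,150,5,'scene')
```

```text
(no output)
```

View pics/m_top.png

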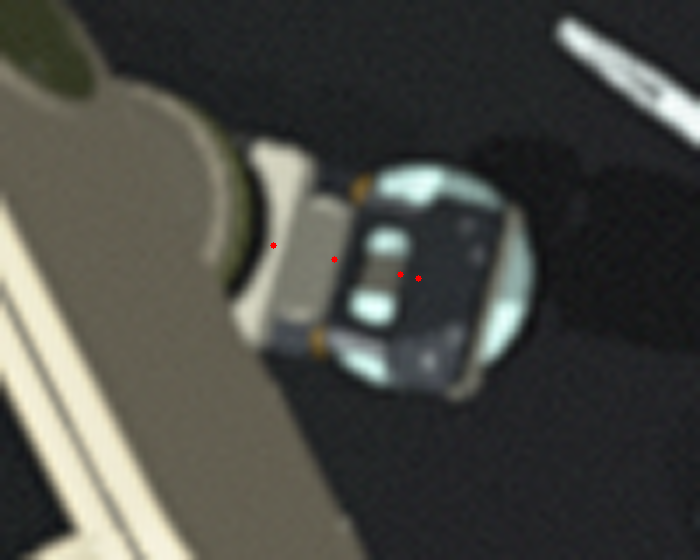

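View pics/m_scene.png

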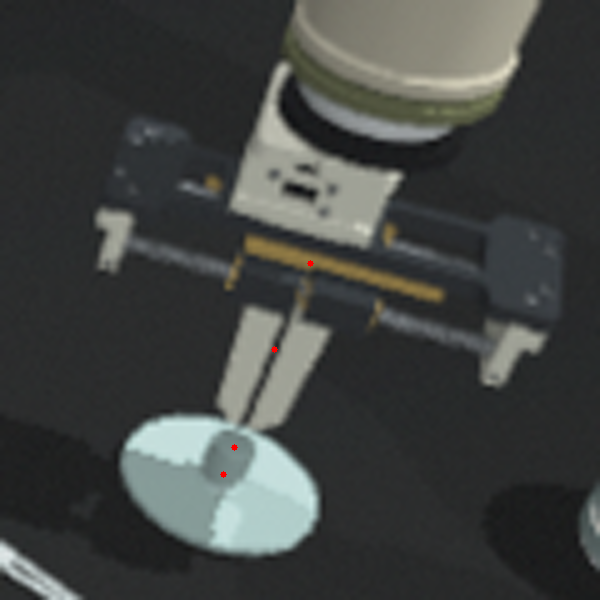

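The fingers closed in the air just above the knob. They are aligned laterally, but the tips show at z≈0.042 while the state reads 0.013. I'll open in place and measure the tip height with the camera.

Emit:
jog_arm(commands=[[[0,0,0],[0,0,0],0],[[0,0,0],[0,0,0],0],[[0,0,0],[0,0,0],0],[[0,0,0],[0,0,0],0]])

```text
t: 5.28
tool_pos: [0.5076, 0.442, 0.013]
orientation: [-0.38, -3.118, -0.0]
force: [-0.6, 0.0, -0.9]
opening: 0.0358
```

Run:
```python
from h import *
s=robot.read_state();print(s['tool_pos'],s['opening'],s['force'])
c=snap('scene','b2.png'); b=c['pixels'][150:270,440:560,::-1]
I=cv2.resize(b,None,fx=5,fy=5,interpolation=2)
j=np.array([.241,.970,0]); p=s['tool_pos']
for sg in(-1,1):
  for dz in (0,.01,.02,.03,.04):
    u=proj(c,[p+sg*j*s['opening']/2+[0,0,dz]])[0]; cv2.circle(I,(int((u[0]-440+.5)*5),int((u[1]-150+.5)*5)),2,(0,0,255),-1)
cv2.imwrite('pics/m3.png',I)
```

```text
[0.50762876 0.44197284 0.01301642] 0.035797463204489746 [-0.57340185  0.01018794 -0.93539755]
```

View pics/m3.png

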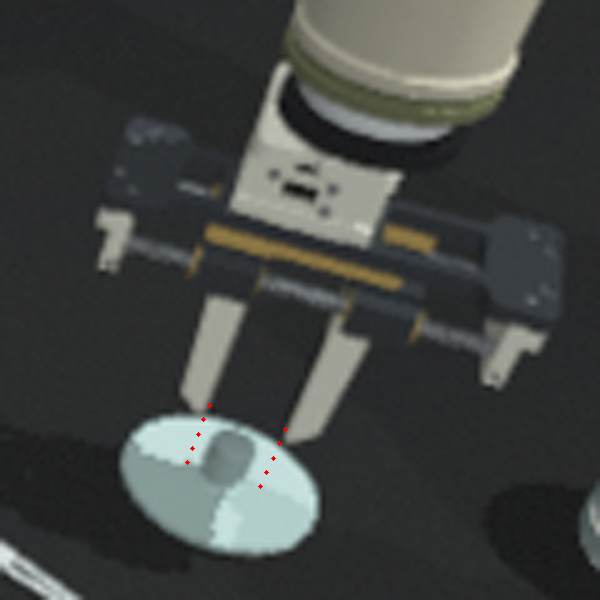

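The tips really are about 30 mm higher than the reading, and x/y is right. I'll lower 15 mm, watch the force and look again.

Emit:
jog_arm(commands=[[[0,0,-0.01],[0,0,0],0],[[0,0,-0.02],[0,0,0],0],[[0,0,-0.025],[0,0,0],0],[[0,0,-0.025],[0,0,0],0]])

```text
t: 5.82
tool_pos: [0.5072, 0.4417, -0.0026]
orientation: [-0.38, -3.117, 0.001]
force: [0.0, -0.6, -0.3]
opening: 0.0463
```

```bash
cat > tip.py <<'E'
from h import *
import sys
fn,x0,y0=sys.argv[1],int(sys.argv[2]),int(sys.argv[3])
s=robot.read_state();print(s['tool_pos'],s['opening'],s['force'])
c=snap('scene'); b=c['pixels'][y0:y0+100,x0:x0+100,::-1]
I=cv2.resize(b,None,fx=6,fy=6,interpolation=2)
j=np.array([.241,.970,0]); p=s['tool_pos']
for sg in(-1,1):
  for dz in (0,.01,.02,.03,.04):
    u=proj(c,[p+sg*j*s['opening']/2+[0,0,dz]])[0]; cv2.circle(I,(int((u[0]-x0+.5)*6),int((u[1]-y0+.5)*6)),2,(0,0,255),-1)
cv2.imwrite('pics/'+fn,I)
E
python3 tip.py m4.png 440 180
```

```text
[ 0.50724227  0.44170383 -0.00264967] 0.046327729543879745 [ 0.00308295 -0.644026   -0.32815841]
```

View pics/m4.png

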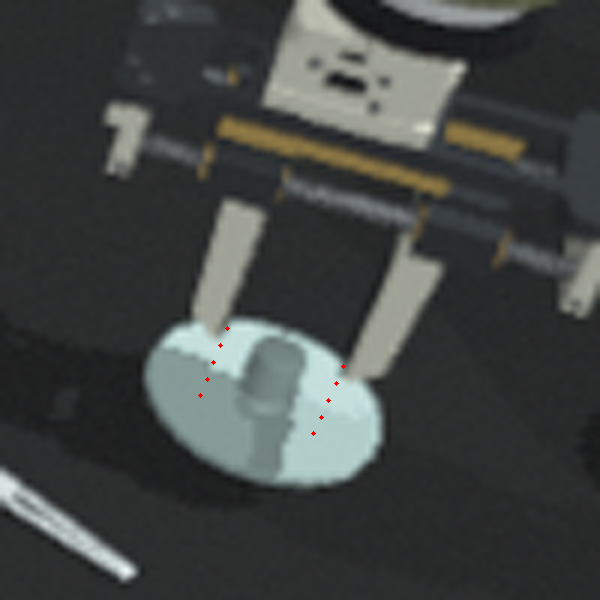

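Emit:
jog_arm(commands=[[[0.0005,0,-0.01],[0,0,0],0],[[0.0005,0,-0.02],[0,0,0],0],[[0.0005,0,-0.025],[0,0,0],0],[[0.0005,0,-0.025],[0,0,0],0]])

```text
t: 6.38
tool_pos: [0.5074, 0.4416, -0.0179]
orientation: [-0.38, -3.117, 0.001]
force: [-0.7, -1.4, -0.5]
opening: 0.0467
```

```bash
python3 tip.py m5.png 440 180
```

```text
[ 0.50740394  0.44160631 -0.01787795] 0.04667353835018557 [-0.72939275 -1.37708226 -0.50169269]
```

View pics/m5.png

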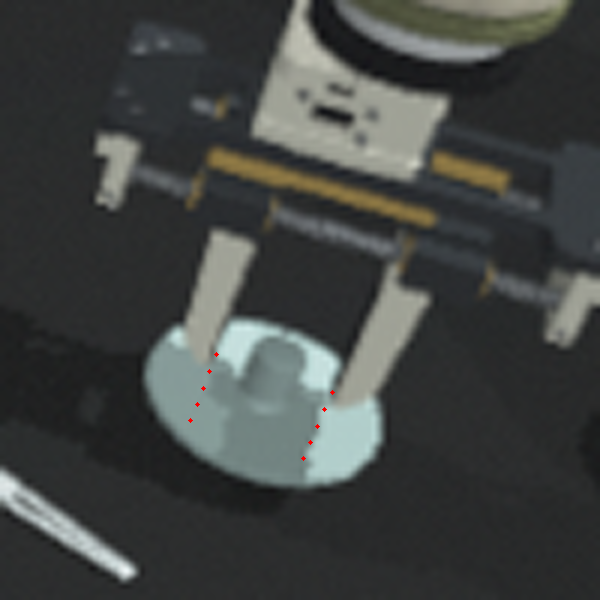

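Emit:
jog_arm(commands=[[[0,0,0],[0,0,0],1],[[0,0,0],[0,0,0],1],[[0,0,0],[0,0,0],1],[[0,0,0],[0,0,0],1],[[0,0,0.02],[0,0,0],1],[[0,0,0.05],[0,0,0],1],[[0,0,0.05],[0,0,0],1]])

```text
t: 7.3
tool_pos: [0.5096, 0.4432, 0.0159]
orientation: [0.38, 3.116, 0.005]
force: [-0.1, -1.3, -1.0]
opening: 0.021
```

```bash
python3 tip.py m6.png 440 160
```

```text
[0.50957369 0.44324126 0.01594745] 0.021043948461313626 [-0.1199955  -1.34354226 -1.03595313]
```

View pics/m6.png

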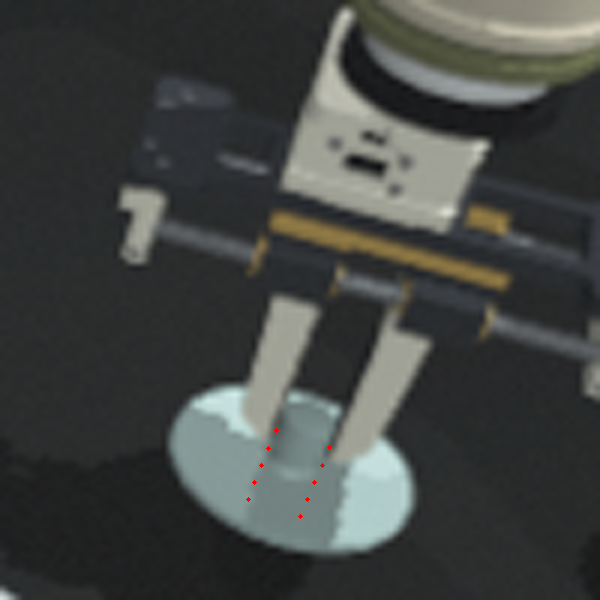

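Lid 94 is held and hanging level. Now lift and carry.

Emit:
jog_arm(commands=[[[0,0,0.09],[0,0,0],1],[[0,0,0.174],[0,0,0],1],[[-0.04,-0.1,0.174],[0,0,0],1],[[-0.06,-0.2,0.174],[0,0,0],1],[[-0.08,-0.3,0.174],[0,0,0],1],[[-0.1,-0.4,0.174],[0,0,0],1],[[-0.12,-0.5,0.174],[0,0,0],1],[[-0.14,-0.6,0.174],[0,0,0],1],[[-0.15,-0.7,0.174],[0,0,0],1],[[-0.16,-0.7,0.174],[0,0,0],1]])

```text
t: 8.6
tool_pos: [0.4125, 0.0189, 0.1189]
orientation: [0.39, 3.115, 0.002]
force: [-0.4, 0.6, -1.5]
opening: 0.0214
```

Emit:
jog_arm(commands=[[[-0.02,-0.1,0],[0,0,0],1],[[-0.04,-0.2,0],[0,0,0],1],[[-0.05,-0.3,0],[0,0,0],1],[[-0.057,-0.4,0],[0,0,0],1],[[-0.057,-0.4855,0],[0,0,0],1],[[-0.057,-0.4855,0],[0,0,0],1],[[-0.057,-0.4855,0],[0,0,0],1]])

```text
t: 9.48
tool_pos: [0.3784, -0.2713, 0.1184]
orientation: [0.39, 3.116, 0.003]
force: [0.3, 0.7, -2.2]
opening: 0.0214
```

```bash
python3 tip.py m7.png 200 100
python3 - <<'E'
from h import *
s=robot.read_state()
for n in('top','scene'):
    c=snap(n,'c7_%s.png'%n)
    for d in robot.trace(n,'lid_94_centre')[:2]:
        m=d['pixels'];ys,xs=np.nonzero(m); print(n,d['p'],xs.mean(),ys.mean(),m.sum(),(xs.min()+xs.max())/2,ys.max())
        for zc in (.145,.155,.165): print(zc,locate(c,[xs.mean(),ys.mean()],lambda x,y:lidpolys(x,y,94,zc),z=zc))
    print(proj(c,[[.379,-.272,.056]]))
    for d in robot.trace(n,'jar_86_mouth')[:2]:print(d['p'],d['uv'],d['pixels'].sum())
E
```

```text
[ 0.378396   -0.27128335  0.11842392] 0.02142791886664232 [ 0.34950022  0.65463068 -2.18710549]
[[421.92684591 241.12340391]]
scene 0.6 234.38975501113586 138.42093541202672 449 235.0 147
0.145 (array([ 0.3683076 , -0.28242136]), 465.34375)
0.155 (array([ 0.38462108, -0.27361528]), 482.921875)
0.165 (array([ 0.40081597, -0.26486163]), 502.578125)
[[239.63999932 163.09892886]]
0.83 [242.0, 169.7] 782
```

View pics/m7.png

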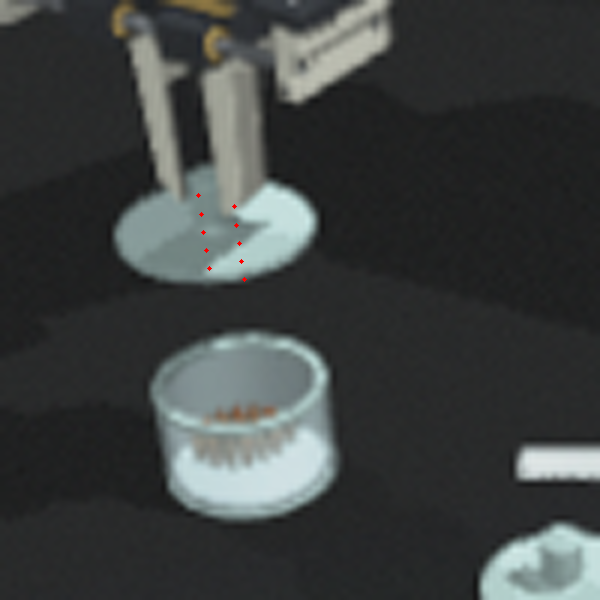

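Emit:
jog_arm(commands=[[[0,-0.001,-0.06],[0,0,0],1],[[0,-0.001,-0.1],[0,0,0],1],[[0,-0.001,-0.115],[0,0,0],1],[[0,-0.001,-0.12],[0,0,0],1],[[0,-0.001,-0.12],[0,0,0],1]])

```text
t: 10.45
tool_pos: [0.3791, -0.2727, 0.0479]
orientation: [0.387, 3.114, 0.0]
force: [0.6, -0.1, -1.6]
opening: 0.021
```

```bash
python3 tip.py m8.png 190 110
python3 - <<'E'
from h import *
s=robot.read_state(); zc=s['tool_pos'][2]+.0359
for n in('top','scene'):
    c=snap(n,'c8_%s.png'%n)
    for d in robot.trace(n,'lid_94_centre')[:2]:
        m=d['pixels'];ys,xs=np.nonzero(m); print(n,d['p'],xs.mean(),ys.mean(),m.sum())
        print(zc,locate(c,[xs.mean(),ys.mean()],lambda x,y:lidpolys(x,y,94,zc),z=zc))
E
```

```text
[ 0.37908587 -0.27268238  0.04794317] 0.02098031081800111 [ 0.63946962 -0.06147785 -1.55771156]
top 0.69 414.8985507246377 239.46376811594203 69
0.08402650662864741 (array([ 0.38429575, -0.2482963 ]), 918.921875)
scene 0.67 237.73506493506494 159.6 385
0.08402650662864741 (array([ 0.38535229, -0.27271116]), 471.078125)
```

View pics/m8.png

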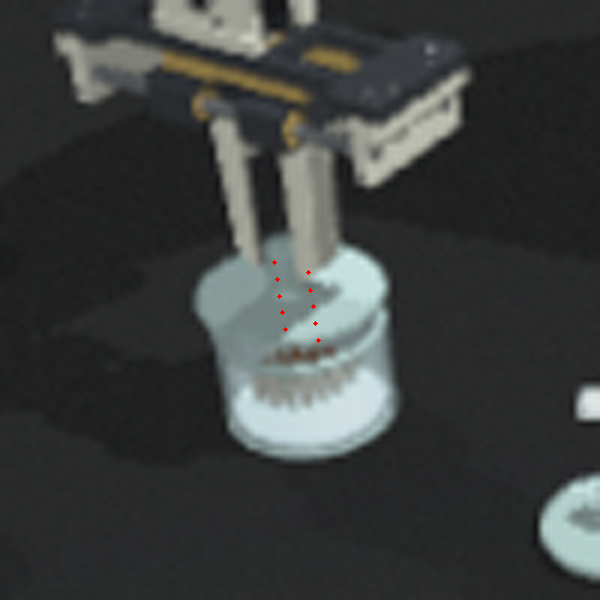

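View pics/c8_top.png

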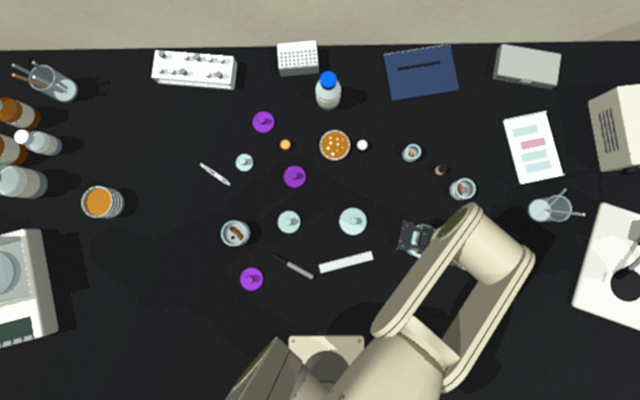

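```bash
cat > ov.py <<'E'
from h import *
import sys
# ov.py out x0 y0 W H s : overlay lid outlines & jar rims ; args lid specs "x,y,D,zc"
def overlay(n,out,x0,y0,w,h,s,lids=[],jars=[]):
    c=snap(n); I=cv2.resize(c['pixels'][y0:y0+h,x0:x0+w,::-1],None,fx=s,fy=s,interpolation=2)
    def dr(P,col):
        u=((proj(c,P)-[x0,y0]+.5)*s).astype(int); cv2.polylines(I,[u],True,col,1)
    for x,y,D,zc in lids: dr(circ(x,y,D/2000,zc-.009),(0,0,255)); dr(circ(x,y,D/2000,zc-.014),(0,0,255))
    for x,y,D,H in jars: dr(circ(x,y,D/2000,H/1000),(0,255,255)); dr(circ(x,y,D/2000,0),(0,255,255))
    cv2.imwrite('pics/'+out,I)
E
python3 - <<'E'
from ov import *
overlay('scene','o1.png',200,130,80,70,8,[(.379,-.2725,94,.0838)],[(.379,-.272,86,56)])
E
```

```text
(no output)
```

View pics/o1.png

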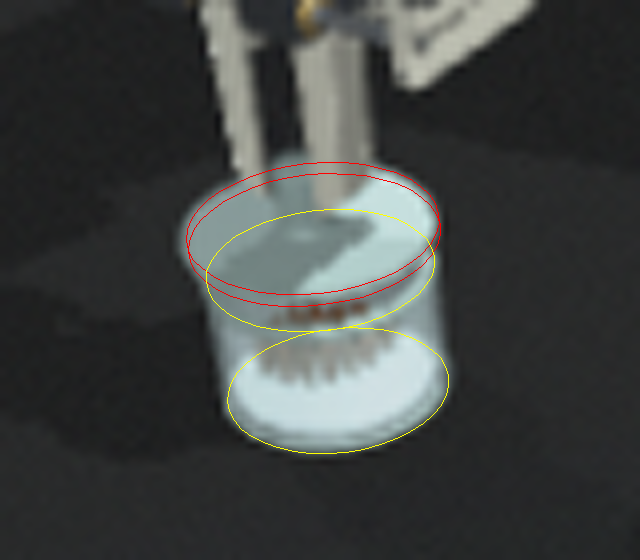

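Emit:
jog_arm(commands=[[[0,0.001,-0.008],[0,0,0],1],[[0,0.002,-0.014],[0,0,0],1],[[0,0.002,-0.018],[0,0,0],1],[[0,0.002,-0.02],[0,0,0],1],[[0,0.002,-0.02],[0,0,0],1]])

```text
t: 11.38
tool_pos: [0.3788, -0.2713, 0.0355]
orientation: [0.388, 3.115, 0.001]
force: [-0.7, 0.2, -2.6]
opening: 0.0217
```

Emit:
jog_arm(commands=[[[0,0,-0.0015],[0,0,0],1],[[0,0,-0.003],[0,0,0],1],[[0,0,-0.003],[0,0,0],1]])

```text
t: 11.75
tool_pos: [0.379, -0.2715, 0.0346]
orientation: [0.388, 3.114, 0.0]
force: [-2.7, 2.9, 6.9]
opening: 0.0217
```

Run:
```python
from ov import *
print(robot.read_state()['tool_pos'],robot.read_state()['force'])
overlay('scene','o2.png',200,130,80,70,8)
```

```text
[ 0.37903402 -0.27151056  0.0345899 ] [-2.68656901  2.94743966  6.89944433]
```

View pics/o2.png

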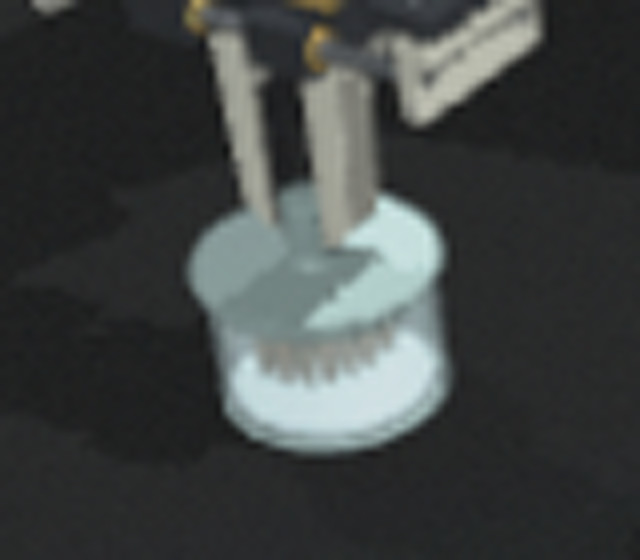

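Contact came at the predicted seat height with the lid flat on the rim. Release and lift.

Emit:
jog_arm(commands=[[[0,0,0],[0,0,0],0],[[0,0,0],[0,0,0],0],[[0,0,0],[0,0,0],0],[[0,0,0.03],[0,0,0],0],[[0,0,0.1],[0,0,0],0],[[0,0,0.14],[0,0,0],0],[[0.05,0.1,0.14],[0,0,0],0],[[0.1,0.2,0.14],[0,0,0],0],[[0.1,0.31,0.14],[0,0,0],0],[[0.1,0.31,0.14],[0,0,0],0]])

```text
t: 13.05
tool_pos: [0.4395, -0.0825, 0.1198]
orientation: [0.381, 3.114, 0.001]
force: [-0.4, -0.7, 0.5]
opening: 0.0464
```

```bash
python3 - <<'E'
from ov import *
print(robot.read_state()['tool_pos'],robot.read_state()['force'])
overlay('scene','o3.png',200,130,120,100,6,[(.379,-.272,94,.070),(.4385,-.082,80,.018)],[(.379,-.272,86,56)])
E
python3 loc.py
```

```text
[ 0.43952359 -0.08248019  0.11984894] [-0.38373138 -0.71097188  0.53944739]
top lid_52_centre 0.59 [0.62   0.2478] area 202 233 (array([0.6206, 0.2497]), 260)
top lid_66_centre 0.89 [0.4371 0.111 ] area 382 386 (array([0.4385, 0.112 ]), 440)
top lid_94_centre 0.85 [ 0.373  -0.3004] area 538 818 (array([ 0.3735, -0.2995]), 554)
top jar_44_mouth 0.78 [ 0.6385 -0.2568] area 211 237 
top jar_58_mouth 0.81 [ 0.5299 -0.4037] area 440 429 
top jar_72_mouth 0.72 [0.4051 0.2658] area 577 581 
scene lid_52_centre 0.85 [0.6219 0.245 ] area 332 344 (array([0.6202, 0.2465]), 347)
scene lid_52_centre 0.71 [ 0.5158 -0.4198] area 478 219 (array([ 0.5146, -0.4206]), 499)
scene lid_66_centre 0.54 [ 0.6313 -0.2697] area 360 405 (array([ 0.6269, -0.2713]), 412)
scene lid_66_centre 0.53 [0.4387 0.1084] area 293 324 (array([0.4365, 0.109 ]), 336)
scene lid_66_centre 0.32 [ 0.5145 -0.4221] area 488 308 (array([ 0.5118, -0.4227]), 499)
scene lid_80_centre 0.85 [ 0.4399 -0.0843] area 374 411 (array([ 0.4375, -0.0833]), 426)
scene lid_94_centre 0.75 [ 0.3069 -0.314 ] area 445 394 (array([ 0.3413, -0.2927]), 877)
scene jar_44_mouth 0.83 [ 0.6428 -0.261 ] area 382 399 
scene jar_58_mouth 0.55 [ 0.5308 -0.4084] area 483 503 
scene jar_72_mouth 0.87 [0.4058 0.2635] area 710 721 
scene jar_86_mouth 0.67 [ 0.4115 -0.2564] area 367 816
```

View pics/o3.png

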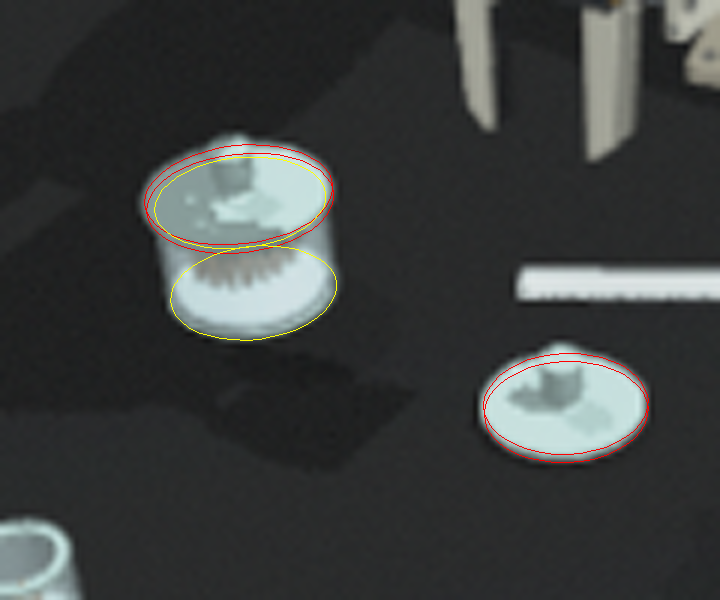

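Lid 94 is seated flat. Next is lid 80.

Emit:
jog_arm(commands=[[[-0.0015,0.001,-0.1],[0,0,0],0],[[-0.0015,0.001,-0.18],[0,0,0],0],[[-0.0015,0.001,-0.215],[0,0,0],0],[[-0.0015,0.001,-0.227],[0,0,0],0],[[-0.0015,0.001,-0.227],[0,0,0],0],[[-0.0015,0.001,-0.227],[0,0,0],0],[[-0.0015,0.001,-0.227],[0,0,0],1],[[-0.0015,0.001,-0.227],[0,0,0],1],[[-0.0015,0.001,-0.227],[0,0,0],1],[[-0.0015,0.001,-0.227],[0,0,0],1]])

```text
t: 15.25
tool_pos: [0.4384, -0.0848, -0.0173]
orientation: [0.387, 3.114, 0.0]
force: [-0.4, 1.7, 3.3]
opening: 0.0216
```

Emit:
jog_arm(commands=[[[0,0,0.02],[0,0,0],1],[[0,0,0.1],[0,0,0],1],[[0,0,0.2],[0,0,0],1],[[0,0.05,0.229],[0,0,0],1],[[-0.02,0.15,0.229],[0,0,0],1],[[-0.03,0.25,0.229],[0,0,0],1],[[-0.04,0.35,0.229],[0,0,0],1],[[-0.05,0.45,0.229],[0,0,0],1],[[-0.055,0.55,0.229],[0,0,0],1],[[-0.055,0.5827,0.229],[0,0,0],1]])

```text
t: 16.5
tool_pos: [0.4046, 0.2676, 0.1207]
orientation: [0.382, 3.115, 0.001]
force: [0.1, -1.3, -0.2]
opening: 0.0213
```

Emit:
jog_arm(commands=[[[0.001,-0.004,0],[0,0,0],1],[[0.001,-0.0045,-0.06],[0,0,0],1],[[0.001,-0.0045,-0.1],[0,0,0],1],[[0.001,-0.0045,-0.12],[0,0,0],1],[[0.001,-0.0045,-0.128],[0,0,0],1],[[0.001,-0.0045,-0.128],[0,0,0],1]])

```text
t: 17.25
tool_pos: [0.4058, 0.2646, 0.0445]
orientation: [0.383, 3.114, 0.002]
force: [-0.0, 1.1, 0.7]
opening: 0.0215
```

Run:
```python
from ov import *
p=robot.read_state()['tool_pos'];print(p)
overlay('scene','o4.png',370,140,100,90,7,[(p[0],p[1],80,p[2]+.0353)],[(.4053,.2648,72,52)])
```

```text
[0.40575457 0.26459727 0.0445005 ]
```

View pics/o4.png

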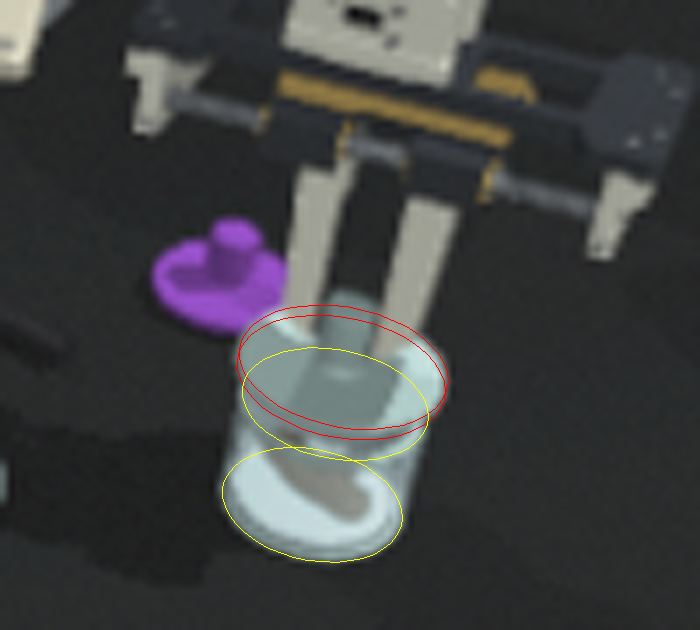

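Emit:
jog_arm(commands=[[[0,0,-0.01],[0,0,0],1],[[0,0,-0.017],[0,0,0],1],[[0,0,-0.02],[0,0,0],1],[[0,0,-0.022],[0,0,0],1],[[0,0,-0.0235],[0,0,0],1],[[0,0,-0.0235],[0,0,0],1]])

```text
t: 18.05
tool_pos: [0.406, 0.265, 0.0308]
orientation: [0.382, 3.113, 0.002]
force: [0.9, 0.3, -0.8]
opening: 0.0215
```

Run:
```python
from ov import *
p=robot.read_state();print(p['tool_pos'],p['force'])
overlay('scene','o5.png',370,140,100,90,7,[(.4053,.2648,80,.066)],[(.4053,.2648,72,52)])
```

```text
[0.40601268 0.26495494 0.03079706] [ 0.85168362  0.25122396 -0.84710782]
```

View pics/o5.png

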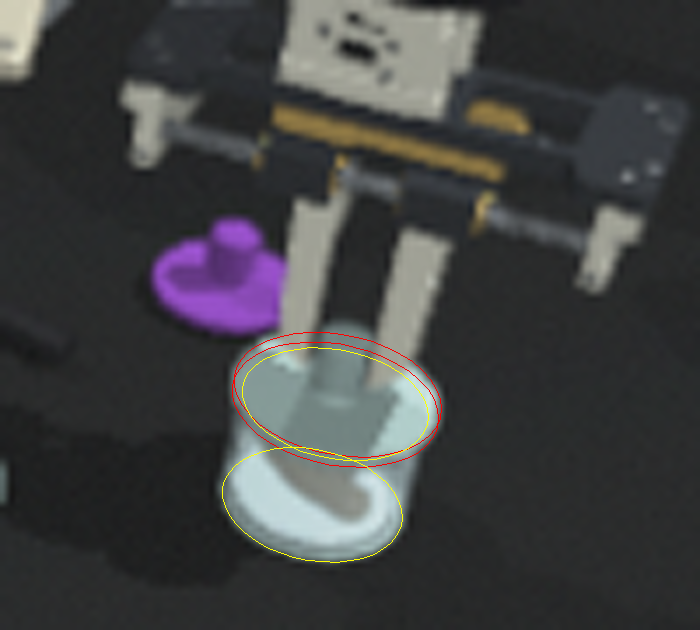

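Emit:
jog_arm(commands=[[[0,0,-0.001],[0,0,0],1],[[0,0,-0.002],[0,0,0],1],[[0,0,-0.002],[0,0,0],1]])

```text
t: 18.48
tool_pos: [0.4062, 0.265, 0.0307]
orientation: [0.382, 3.113, 0.003]
force: [-5.3, -2.8, 9.5]
opening: 0.0213
```

Emit:
jog_arm(commands=[[[0,0,0],[0,0,0],0],[[0,0,0],[0,0,0],0],[[0,0,0],[0,0,0],0],[[0,0,0.03],[0,0,0],0],[[0,0,0.1],[0,0,0],0],[[0,0,0.15],[0,0,0],0],[[0.03,-0.1,0.15],[0,0,0],0],[[0.053,-0.2,0.15],[0,0,0],0],[[0.053,-0.258,0.15],[0,0,0],0],[[0.053,-0.258,0.15],[0,0,0],0]])

```text
t: 19.73
tool_pos: [0.4387, 0.1084, 0.1221]
orientation: [0.388, 3.111, 0.003]
force: [0.7, 1.0, 0.5]
opening: 0.0468
```

Run:
```python
from ov import *
overlay('scene','o6.png',350,140,120,100,6,[(.4058,.265,80,.066),(.4382,.110,66,.018)],[(.4053,.2648,72,52)])
```

```text
(no output)
```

View pics/o6.png

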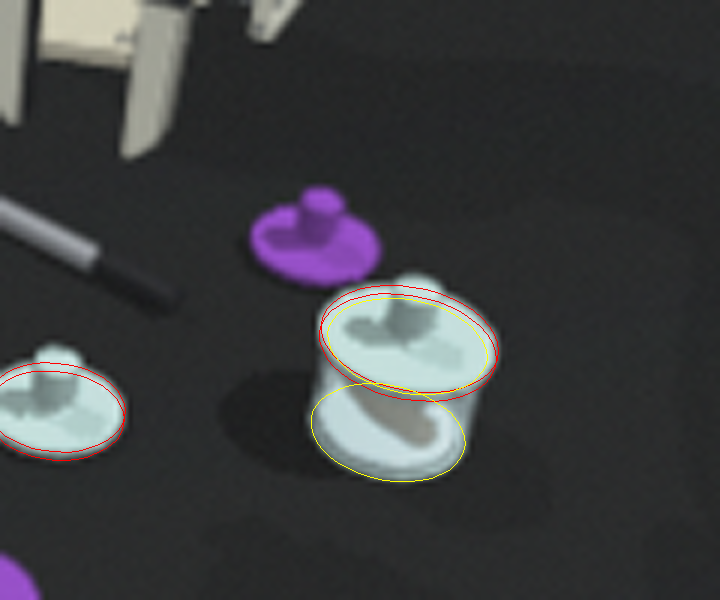

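Lid 80 is seated. Next is lid 66, the pale one.

Emit:
jog_arm(commands=[[[-0.001,0.0025,-0.1],[0,0,0],0],[[-0.001,0.0025,-0.18],[0,0,0],0],[[-0.001,0.0025,-0.215],[0,0,0],0],[[-0.001,0.0025,-0.231],[0,0,0],0],[[-0.001,0.0025,-0.231],[0,0,0],0],[[-0.001,0.0025,-0.231],[0,0,0],0],[[-0.001,0.0025,-0.231],[0,0,0],1],[[-0.001,0.0025,-0.231],[0,0,0],1],[[-0.001,0.0025,-0.231],[0,0,0],1],[[-0.001,0.0025,-0.231],[0,0,0],1]])

```text
t: 21.02
tool_pos: [0.4383, 0.1112, -0.0164]
orientation: [0.386, 3.111, 0.004]
force: [-0.9, -0.6, 2.5]
opening: 0.021
```

Emit:
jog_arm(commands=[[[0,0,0.02],[0,0,0],1],[[0,0,0.1],[0,0,0],1],[[0,0,0.2],[0,0,0],1],[[0.01,-0.05,0.229],[0,0,0],1],[[0.03,-0.15,0.229],[0,0,0],1],[[0.05,-0.25,0.229],[0,0,0],1],[[0.07,-0.35,0.229],[0,0,0],1],[[0.09,-0.45,0.229],[0,0,0],1],[[0.11,-0.55,0.229],[0,0,0],1],[[0.13,-0.65,0.229],[0,0,0],1]])

```text
t: 22.28
tool_pos: [0.5164, -0.2809, 0.1218]
orientation: [0.387, 3.11, 0.004]
force: [0.7, 0.9, 0.2]
opening: 0.0215
```

Emit:
jog_arm(commands=[[[0.015,-0.1,0],[0,0,0],1],[[0.0227,-0.18,0],[0,0,0],1],[[0.0227,-0.2085,0],[0,0,0],1],[[0.0227,-0.2085,0],[0,0,0],1],[[0.0227,-0.2085,-0.06],[0,0,0],1],[[0.0227,-0.2085,-0.11],[0,0,0],1],[[0.0227,-0.2085,-0.13],[0,0,0],1],[[0.0227,-0.2085,-0.133],[0,0,0],1],[[0.0227,-0.2085,-0.133],[0,0,0],1]])

```text
t: 23.4
tool_pos: [0.531, -0.4062, 0.0437]
orientation: [0.385, 3.108, 0.002]
force: [0.7, -0.4, 0.0]
opening: 0.0213
```

Run:
```python
from ov import *
p=robot.read_state()['tool_pos'];print(p)
overlay('scene','o7.png',130,150,100,90,7,[(p[0],p[1],66,p[2]+.0344)],[(.530,-.406,58,48)])
```

```text
[ 0.53097087 -0.40618281  0.04372456]
```

View pics/o7.png

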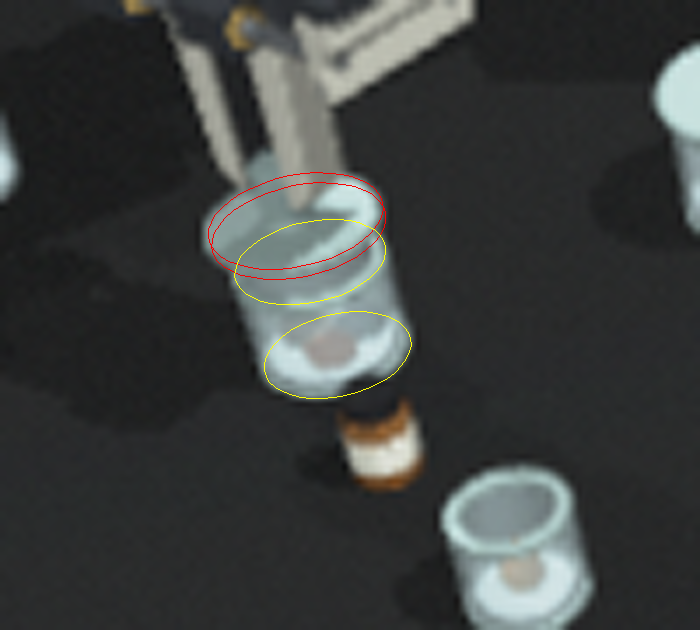

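Emit:
jog_arm(commands=[[[-0.001,0,-0.01],[0,0,0],1],[[-0.001,0,-0.018],[0,0,0],1],[[-0.001,0,-0.022],[0,0,0],1],[[-0.001,0,-0.025],[0,0,0],1],[[-0.001,0,-0.027],[0,0,0],1],[[-0.001,0,-0.0285],[0,0,0],1],[[-0.001,0,-0.0285],[0,0,0],1]])

```text
t: 24.32
tool_pos: [0.5307, -0.4067, 0.0277]
orientation: [0.386, 3.107, 0.001]
force: [-2.1, 1.4, 5.7]
opening: 0.0214
```

Run:
```python
from ov import *
p=robot.read_state();print(p['tool_pos'],p['force'])
overlay('scene','o8.png',130,150,100,90,7,[(.530,-.406,66,.062)],[(.530,-.406,58,48)])
```

```text
[ 0.53066042 -0.40669814  0.02772648] [-2.13384321  1.35641582  5.68943629]
```

View pics/o8.png

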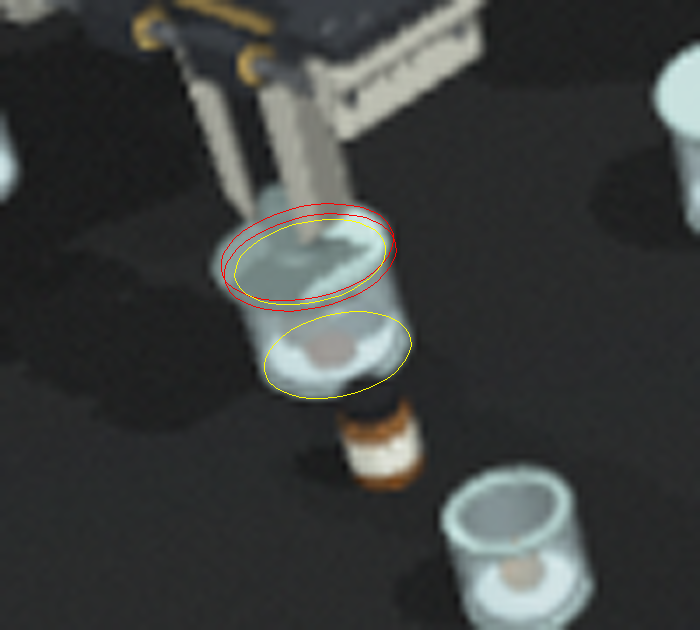

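Contact at the predicted height again. Release and head for lid 52.

Emit:
jog_arm(commands=[[[0,0,0],[0,0,0],0],[[0,0,0],[0,0,0],0],[[0,0,0],[0,0,0],0],[[0,0,0.03],[0,0,0],0],[[0,0,0.1],[0,0,0],0],[[0,0,0.155],[0,0,0],0],[[0.01,0.1,0.155],[0,0,0],0],[[0.02,0.2,0.155],[0,0,0],0],[[0.03,0.3,0.155],[0,0,0],0],[[0.04,0.4,0.155],[0,0,0],0]])

```text
t: 25.62
tool_pos: [0.5552, -0.1651, 0.1225]
orientation: [0.386, 3.105, 0.0]
force: [1.2, -0.0, 1.0]
opening: 0.0468
```

```bash
python3 - <<'E'
from ov import *
overlay('scene','o9.png',130,150,100,90,7,[(.5305,-.4065,66,.062)],[(.530,-.406,58,48)])
E
python3 loc.py | grep -E '_52|_44'
```

```text
top lid_52_centre 0.5 [0.6204 0.2467] area 185 233 (array([0.6206, 0.2497]), 260)
scene lid_52_centre 0.83 [0.623  0.2467] area 295 346 (array([0.6201, 0.2465]), 348)
scene jar_44_mouth 0.94 [ 0.6409 -0.2626] area 384 395
```

View pics/o9.png

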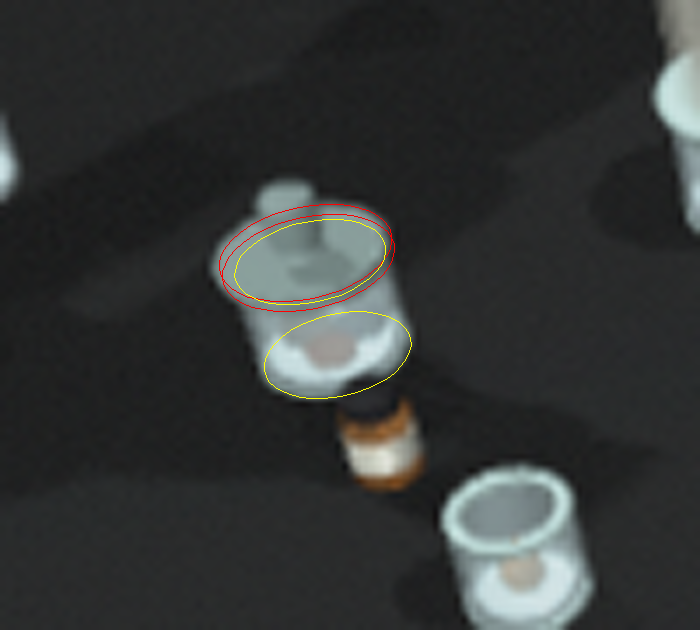

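Lid 66 is seated. The tool has drifted about 0.7° from vertical, so I'll correct that on the way.

Emit:
jog_arm(commands=[[[0.02,0.1,0],[0,0.002,0],0],[[0.04,0.2,0],[0,0.002,0],0],[[0.06,0.3,0],[0,0.002,0],0],[[0.08,0.4,0],[0,0.002,0],0],[[0.09,0.5,0],[0,0.002,0],0],[[0.1,0.6,0],[0,0.002,0],0],[[0.109,0.6883,0],[0,0.002,0],0],[[0.109,0.6883,0],[0,0.002,0],0],[[0.109,0.6883,0],[0,0.002,0],0]])

```text
t: 27.7
tool_pos: [0.6198, 0.2461, 0.1204]
orientation: [-0.385, -3.115, 0.003]
force: [0.1, -0.8, 0.4]
opening: 0.0464
```

Emit:
jog_arm(commands=[[[0.001,0.003,-0.1],[0,0,0],0],[[0.001,0.003,-0.18],[0,0,0],0],[[0.001,0.003,-0.215],[0,0,0],0],[[0.001,0.003,-0.228],[0,0,0],0],[[0.001,0.003,-0.228],[0,0,0],0],[[0.001,0.003,-0.228],[0,0,0],0],[[0.001,0.003,-0.228],[0,0,0],1],[[0.001,0.003,-0.228],[0,0,0],1],[[0.001,0.003,-0.228],[0,0,0],1],[[0.001,0.003,-0.228],[0,0,0],1]])

```text
t: 28.95
tool_pos: [0.6207, 0.248, -0.0161]
orientation: [-0.385, -3.116, 0.002]
force: [0.9, -1.1, 2.1]
opening: 0.0216
```

Emit:
jog_arm(commands=[[[0,0,0.02],[0,0,0],1],[[0,0,0.1],[0,0,0],1],[[0,0,0.2],[0,0,0],1],[[-0.02,-0.05,0.229],[0,0,0],1],[[-0.05,-0.15,0.229],[0,0,0],1],[[-0.06,-0.25,0.229],[0,0,0],1],[[-0.07,-0.35,0.229],[0,0,0],1],[[-0.07,-0.45,0.229],[0,0,0],1],[[-0.06,-0.55,0.229],[0,0,0],1],[[-0.05,-0.65,0.229],[0,0,0],1]])

```text
t: 30.2
tool_pos: [0.5907, -0.144, 0.1224]
orientation: [-0.385, -3.117, 0.003]
force: [0.2, 1.0, -0.4]
opening: 0.0214
```

Emit:
jog_arm(commands=[[[0.04,-0.1,0],[0,0,0],1],[[0.07,-0.17,0],[0,0,0],1],[[0.084,-0.194,0],[0,0,0],1],[[0.084,-0.194,0],[0,0,0],1],[[0.084,-0.194,-0.06],[0,0,0],1],[[0.084,-0.194,-0.11],[0,0,0],1],[[0.084,-0.194,-0.135],[0,0,0],1],[[0.084,-0.194,-0.14],[0,0,0],1],[[0.084,-0.194,-0.14],[0,0,0],1]])

```text
t: 31.32
tool_pos: [0.6419, -0.2603, 0.0398]
orientation: [0.385, 3.117, -0.003]
force: [-0.6, -0.6, 1.0]
opening: 0.021
```

Run:
```python
from ov import *
p=robot.read_state()['tool_pos'];print(p)
overlay('scene','o10.png',160,170,90,80,8,[(p[0],p[1],52,p[2]+.0341)],[(.641,-.2605,44,44)])
```

```text
[ 0.64186201 -0.26034589  0.03979602]
```

View pics/o10.png

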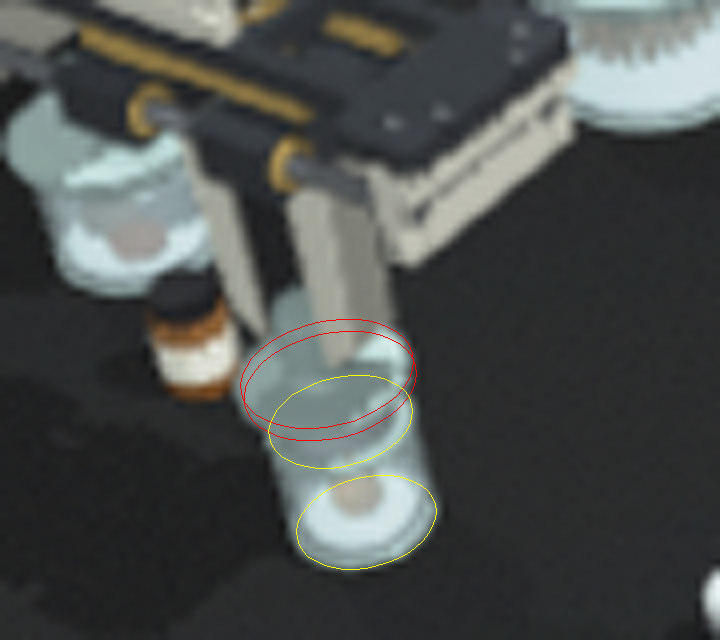

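Emit:
jog_arm(commands=[[[-0.001,0,-0.01],[0,0,0],1],[[-0.001,0,-0.018],[0,0,0],1],[[-0.001,0,-0.022],[0,0,0],1],[[-0.001,0,-0.025],[0,0,0],1],[[-0.001,0,-0.027],[0,0,0],1],[[-0.001,0,-0.028],[0,0,0],1],[[-0.001,0,-0.028],[0,0,0],1]])

```text
t: 32.25
tool_pos: [0.6418, -0.2607, 0.0239]
orientation: [0.385, 3.116, -0.004]
force: [-1.0, 1.3, 3.1]
opening: 0.0219
```

Run:
```python
from ov import *
p=robot.read_state();print(p['tool_pos'],p['force'])
overlay('scene','o11.png',160,170,90,80,8,[(.641,-.2605,52,.058)],[(.641,-.2605,44,44)])
```

```text
[ 0.64181997 -0.26074366  0.02394468] [-1.04176272  1.30847733  3.05632231]
```

View pics/o11.png

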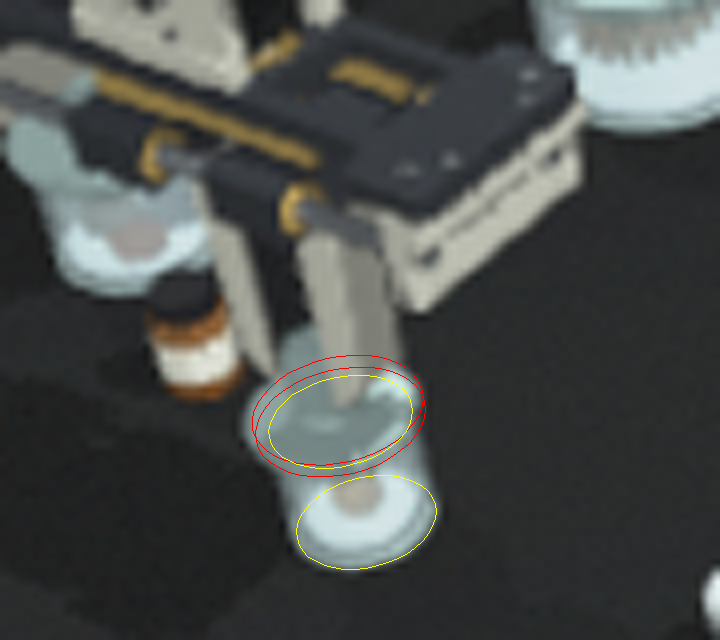

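Emit:
jog_arm(commands=[[[0,0,0],[0,0,0],0],[[0,0,0],[0,0,0],0],[[0,0,0],[0,0,0],0],[[0,0,0.03],[0,0,0],0],[[0,0,0.1],[0,0,0],0],[[0,0,0.18],[0,0,0],0],[[-0.08,0.06,0.18],[0,0,0],0],[[-0.15,0.13,0.18],[0,0,0],0],[[-0.2,0.2,0.18],[0,0,0],0],[[-0.25,0.3,0.18],[0,0,0],0]])

```text
t: 33.55
tool_pos: [0.4933, -0.0843, 0.1336]
orientation: [0.387, 3.113, -0.005]
force: [0.8, 1.0, 1.1]
opening: 0.0464
```

Emit:
jog_arm(commands=[[[-0.02,0.1,0],[0,0,0],0],[[-0.05,0.2,0],[0,0,0],0],[[-0.05,0.3,0],[0,0,0],0],[[-0.05,0.35,0],[0,0,0],0],[[-0.05,0.35,0],[0,0,0],0]])

```text
t: 34.17
tool_pos: [0.4636, 0.1277, 0.1351]
orientation: [0.381, 3.112, -0.003]
force: [-0.6, -0.1, 0.6]
opening: 0.0464
```

Run:
```python
from ov import *
p=robot.read_state();print(p['t'],p['tool_pos'],p['force'])
overlay('scene','f1.png',140,130,200,150,4)
overlay('scene','f2.png',370,130,160,120,5)
overlay('scene','f4.png',160,140,100,90,8)
c=snap('top','ftop.png')
for n in ('top','scene'):
    c=snap(n)
    for k in ('vial_centre','culture_dish_centre','jar_44_mouth','jar_58_mouth','jar_72_mouth','jar_86_mouth'):
        print(n,k,[(round(d['p'],2),np.round(d['uv'],1),int(d['pixels'].sum())) for d in robot.trace(n,k)])
cv2.imwrite('pics/f3.png',cv2.resize(cv2.imread('pics/ftop.png')[90:310,140:490],(795,500),interpolation=2))
```

```text
34.175 [0.46357804 0.12767522 0.13505927] [-0.61697436 -0.0509438   0.62144857]
top vial_centre []
top culture_dish_centre [(0.86, array([336.2, 146. ]), 703)]
top jar_44_mouth []
top jar_58_mouth [(0.63, array([449.8, 192.3]), 84)]
top jar_72_mouth [(0.15, array([412.3, 151.4]), 243)]
top jar_86_mouth [(0.38, array([404.9, 241.2]), 48), (0.3, array([421.4, 242.8]), 928)]
scene vial_centre [(0.52, array([182.1, 211.9]), 157)]
scene culture_dish_centre [(0.84, array([286.3, 255.4]), 858)]
scene jar_44_mouth [(0.62, array([203. , 232.3]), 193)]
scene jar_58_mouth [(0.57, array([179.5, 197.8]), 271)]
scene jar_72_mouth [(0.6, array([411.6, 211.1]), 363)]
scene jar_86_mouth [(0.56, array([242.8, 175.8]), 398)]
```

View pics/f4.png

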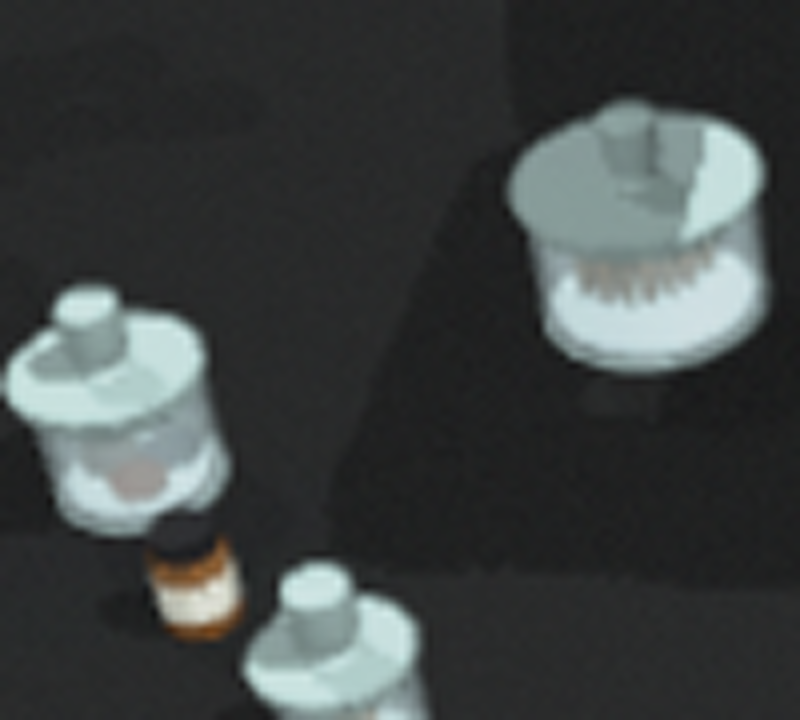

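View pics/f2.png

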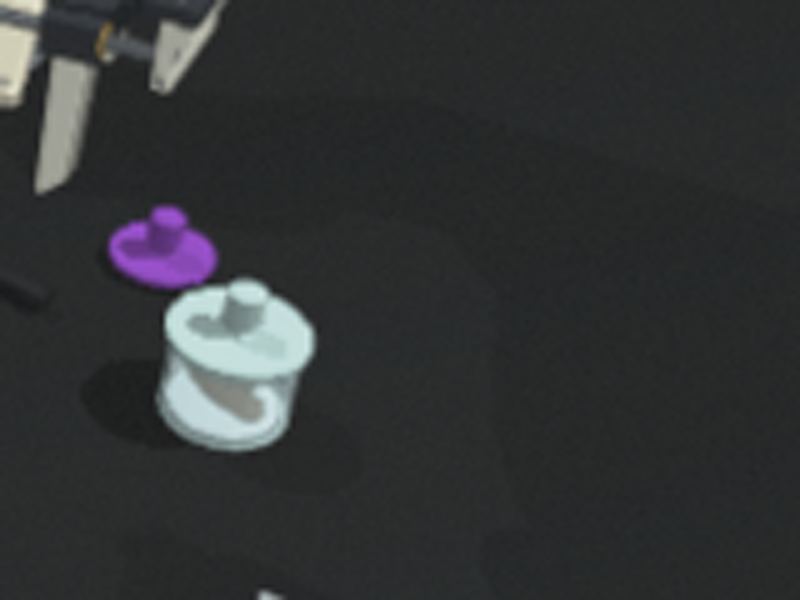

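View pics/f3.png

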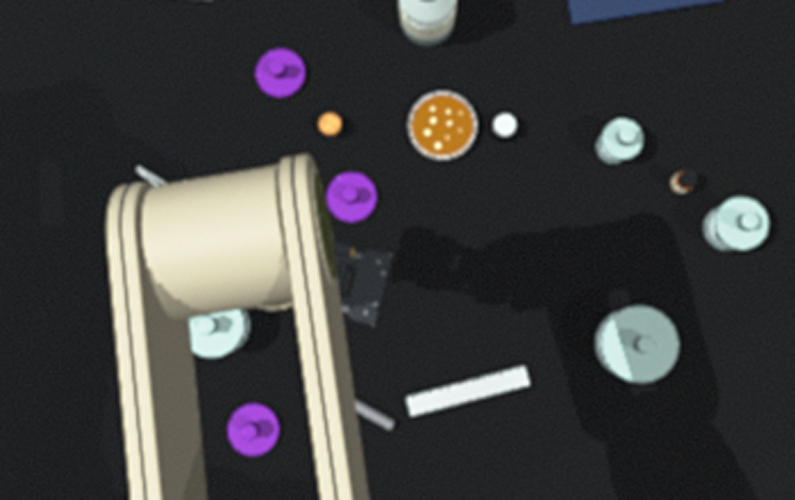

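All four jars are covered with flat lids. The jars, dish (top view 336,146) and vial (scene 182,212) are where they were, and the gripper is clear. I'm handing the job in.

```bash
python3 -c "
from plant import robot
print(robot.close_job())"
```

```text
the job is handed in; nothing more can be done
None
```

All four lids are on their matching jars (94→86, 80→72, 66→58, 52→44 mm), and I handed the job in at about 34 s of the 106 s allowed. The three purple look-alike lids were left alone.

**Last checks:**
- **Seating:** each lid met its rim within 0.5 mm of the expected height, with 3 to 10 N showing on the wrist before I let go. In the final pictures every lid lies flat and centred on its jar.
- **Dish and vial:** both are where they started, within about 2 px in the camera views. The jars' outlines showed no shift either.
- **Robot:** it ended clear of everything.

**What went wrong or disagreed:**
- **Tool height:** the reported height is about 32 mm lower than the fingertips appear in the camera. My first grasp of the 94 mm lid therefore closed on air just above its knob, without touching it. I corrected the height from the pictures, and all later grasps and placements matched.
- **Final top view:** the networks did not find the vial or the 44 mm jar there, and were unsure about the other jars. I confirmed those from the scene camera and by eye.

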